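Load a bisque tile into the stencil jig and snap the stencil flap over it

TASK

Get the square bisque tile ready for spraying: lay it in the stencil jig and slide it gently between the guide rails until it is fully home against the stop, then tip the sprung stencil flap over from behind, past its snap point, so that it springs shut flat over the tile. The stop has been set by hand, so feel for it; do not press the fragile tile hard into the jig, push the flap only as hard as its spring needs, and leave the round disc and the kiln stand where they are.

Things in the scene. Friction and masses are not known exactly. Their poses are not given: they have to be found in the camera images.
- tile_center (a point): Centre of the loose square bisque tile, plain terracotta, 60 x 60 x 12 mm, 0.08-0.17 kg, lying flat on the table; this point is half-way up (6 mm above its underside), axes along its edges. Its place among the three pieces of terracotta ware on the right of the table varies.
- disc_center (a point): Centre of a loose round terracotta disc, 60 mm across and 12 mm thick: a bystander, to be left alone.
- cone_center (a point): Point 25 mm above the table on the axis of a loose terracotta kiln stand (round foot 52 mm across, narrow stem, 52 mm high): a bystander, to be left alone.
- jig: Stencil jig fixed to the table: white laminate base 250 (x) x 120 (y) x 10 mm; origin at the centre of its underside, x from the open loading end (nearer the robot) towards stop and hinge, z up. Apron free for laying the tile: x = -125 to -50 mm. The tile is brittle: over 25 N between tile and jig cracks it; 8 N seats it.
- channel (a point): On the base's top (z = 10 mm), 11 mm past the jig's origin, axes as the jig's: middle of a 66 mm wide channel along x between two aluminium rails, 62 mm long and 6 mm high; towards the loading end the rails flare over a further 28 mm to a 74 mm mouth.
- stop_mid (a point): Point on the base's top, 45 mm past the jig's origin, axes as the jig's: mid setting of the stop face. The stop (wall 9 mm high, 58 mm wide, facing -x) is on an aluminium head clamped by hand up to 14 mm before or behind this point; its setting is NOT reported. A tile that is home has its centre 30 mm before the true face.
- hinge_mid (a point): Hinge axis of the flap if the stop were at mid setting: 60 mm past the jig's origin, 27 mm above the table, axis along y. It moves with the head: the true axis is always 15 mm behind the true stop face. The flap is a 4 mm steel frame 76 mm wide with a 40 mm wide finger tab at its free end; tab end 110 mm from the axis.
- flap (a joint): Flap angle, rad. 0: open, leaning 22 deg back past upright (tab end 41 mm behind, 102 mm above the axis). 1.95: shut, level over the tile. Over-centre spring: returns to open below about 0.9, snaps shut by itself beyond (surely past 1.1). Starting takes 6 N at the tab, more nearer the hinge; limit 15 N. Its 12 mm lip drops 3 mm in front of a tile that is home; else it lands on the tile.
Things that resemble listed ones, but are neither listed nor needed, are in the scene too. Leave any green look-alike of the part that bears tile_center alone.

How it is judged:
On the way, in this order (a step that is already met when the one before it is completed fails the run):
1. the tile lies flat in the channel between the rails, with the flap still open (x of tile_center in the frame of jig above -0.003 m and y of tile_center in the frame of jig between -0.005 and 0.005 m and z of tile_center in the frame of jig below 0.018 m and value of joint flap below 0.2 rad), for 0.2 s.
2. the flap has sprung shut (value of joint flap above 1.9 rad), for 0.2 s.
At the end, for the whole second after the job is handed in: The flap is fully shut (joint above 1.90 of 1.95 rad, which its lip allows only with the tile within about 3 mm of the stop) and the tile lies flat on the base in the channel under it, within 5 mm of the channel's centre line (value of joint flap above 1.9 rad and x of tile_center in the frame of jig between -0.003 and 0.033 m and y of tile_center in the frame of jig between -0.005 and 0.005 m and z of tile_center in the frame of jig below 0.018 m and angle between tile_center's own z axis and vertical below 0.05 rad); the robot touches nothing.
It fails at once if the tile is pressed against the jig with more than 25 N (contact force between tile and jig above 25 N).
It fails at once if the flap is pushed with more than 15 N (contact force between any of the fingers, the arm and flap above 15 N).
It fails at once if the round disc or the kiln stand is shifted by more than 20 mm (distance of any of disc_center, cone_center from where it was at the start of the episode above 0.02 m).
It also fails if it takes over 72 s, if anything falls off the work surface, if the arm or the gripper's body presses on something with over 40 N, if the wrist force passes 120 N, or if a joint passes its speed limit or range.

ROBOT

A 6-joint arm with a two-finger parallel gripper is mounted at the origin on the work surface. World frame = base frame: x ahead of the robot, y to its left, z up, the work surface at z = 0. Lengths are in m, angles in rad, forces in N, time in s.
With the tool pointing down it reaches from about 0.225 to 0.875 m from the base axis. Payload 3.4 kg.
Tool frame: the origin (TCP) lies at the very end of the fingers, on their centre line; the grasp point (between the pads) lies 19 mm behind it; z points along the fingers, y is the direction in which the jaws open and shut (so a half turn about z gives the same grasp; the last joint's range is limited). The gripper opens to 85 mm and grips with 20 to 120 N. Pads are 22 mm wide; open, the fingers measure 114 mm over their backs; the gripper's body (76 mm by 85 mm) begins 54 mm behind the grasp point. The pads swing forward as they close: fully open they stand 13 mm farther back than shut.
Start: joints at [1.05, 0.276, 1.505, -0, 1.361, -0.121], TCP at [0.224, 0.53, 0.231] pointing down, gripper open.
Joint ranges: [-2.89, 2.89], [-0.75, 2.08], [0.22, 2.7], [-1.18, 4.32], [0.11, 2.71], [-2.7, 2.7]. Speed limits (rad/s): [2.57, 2.57, 3.14, 3.14, 3.14, 3.14].

INTERFACE

Orientations are given as a unit quaternion [w, x, y, z].
In Python, from rig import manip gives the robot as it stands. The module is installed in compiled form; this text tells all that it offers.
- The arm moves only by the tool carry_out, never from a script. Its argument "moves" is one flat list of numbers, 5 for each row, row after row: the opening in per cent of the stroke, from 0 (shut) to 100 (fully open), then the shift along the world's x, y, z in cm, then the turn about the world's z in rad. A call has exactly 10 rows; each row shifts and turns the commanded pose from where the row before left it; what a row does not reach is not made up. A row lasts 1/10 s, in which the tool goes at most 50 mm and 8.59 degrees, less where a joint would pass 70% of its speed; a pose out of reach is approached as far as the arm can. A call is refused whole if a number of a shift passes 5 or a number of a turn 0.15, either way. A call with a gripper value outside its range is refused whole. The fingers move at their own pace and stop on an object; "squeeze" is the grip in N (left out, the last holds). Time passes only in rows, so rows that do not move let the fingers close, or fill a call up. It gives the time, the measured TCP pose, the force and the opening at its end, in the units of the state.
- manip.get_state(): the state, without advancing time (a new reading comes with each control period).
- manip.get_image(name): name is "side" or "top" or "wrist"; returns the picture (480x640x3 uint8, red, green, blue); there is no depth.
- manip.camera_info(name): a dict with "fov_y" (degrees; the focal length in pixels is half the picture's height over the tangent of half this angle, whatever the lens; pixels are square), "cx", "cy" (the principal point, pixels), "rvec" (rotation vector, rad) and "tvec" (3), from world to camera coordinates, as OpenCV has them; the wrist camera has in their place "hand_eye" (4x4, takes a point from camera to tool coordinates, whose origin is the TCP and whose axes are the flange's). Camera axes: x right, y down, z forward; pixel columns grow to the right and rows downward; lengths in m; the calibration is good to about 2 mm. The wrist camera is an equidistant fisheye: a pixel r from the principal point sees the ray r / f radians off the axis. A picture is of the moment at which its call begins: read the wrist's pose just before it. camera_info takes no time and is no camera call.
- manip.sign_off(): hands the job in, once; it reports no verdict.
The state is a dict: "clock": time; "qpos": joint angles; "qd": joint speeds; "effort": joint torques, N m; "position": TCP position; "ee_rot": TCP orientation; "contact_force": force on the tool from outside, world axes, zero at the start; "moment": the same for the moment, N m; "width": finger opening in m.
Only numpy, scipy, OpenCV 4.12 (cv2) and the standard library are available. Lean on these libraries where they do the work, as an engineer would, in place of code of your own. Each camera call takes 0.05 s, during which the arm holds its last target. There are 200 camera calls.

## Working session

There is one attempt and no reset: what is moved stays moved. The work goes in short steps, Python scripts to look and compute and a tool call to move; the robot and the scene stay as the last step left them, time stands still between calls to the robot, and variables do not carry over. Pictures are saved under pics/ and viewed, about 8 in all and at most 12, crops included, and the job is handed in when it is done.

Besides the shell and the picture viewer there is one more tool, called after "Emit:" as name(argument=value, ...) on one line, values as JSON. carry_out: Moves the arm, as the interface text tells. Its arguments: {"type":"object","properties":{"moves":{"type":"array","items":{"type":"number"}},"squeeze":{"type":"number"}},"required":["moves"]}

```bash
mkdir -p pics; cat > h.py <<'E'
import numpy as np, cv2
from rig import manip
def cam(n):
    c=manip.camera_info(n); f=240/np.tan(np.radians(c['fov_y'])/2)
    return c,f
def ray(n,u,v,st=None):
    c,f=cam(n)
    if n=='wrist':
        from scipy.spatial.transform import Rotation as R
        q=st['ee_rot'];Rm=R.from_quat([q[1],q[2],q[3],q[0]]).as_matrix()
        H=np.array(c['hand_eye']);d=np.array([u-c['cx'],v-c['cy']]);r=np.hypot(*d);th=r/f
        k=np.sin(th)/max(r,1e-9)
        dc=np.array([d[0]*k,d[1]*k,np.cos(th)])
        return Rm@H[:3,3]+np.array(st['position']),Rm@H[:3,:3]@dc
    Rm=cv2.Rodrigues(np.array(c['rvec'],float))[0];t=np.array(c['tvec'],float)
    return -Rm.T@t,Rm.T@np.array([(u-c['cx'])/f,(v-c['cy'])/f,1])
def onz(n,u,v,z,st=None):
    o,d=ray(n,u,v,st);return o+d*(z-o[2])/d[2]
def tri(r1,r2):
    A=[];b=[]
    M=np.zeros((3,3));y=np.zeros(3)
    for o,d in (r1,r2):
        d=d/np.linalg.norm(d);P=np.eye(3)-np.outer(d,d);M+=P;y+=P@o
    return np.linalg.solve(M,y)
def proj(n,p):
    c,f=cam(n)
    Rm=cv2.Rodrigues(np.array(c['rvec'],float))[0];q=Rm@np.array(p)+np.array(c['tvec'],float).ravel()
    return q[0]/q[2]*f+c['cx'],q[1]/q[2]*f+c['cy']
def save(n,name):
    im=manip.get_image(n);cv2.imwrite(f'pics/{name}.png',im[:,:,::-1]);return im
E
python3 - <<'E'
from h import *
print(manip.get_state())
for n in('top','side','wrist'):
    print(n,manip.camera_info(n)); save(n,n+'0')
a=cv2.imread('pics/top0.png');
E
```

```text
{'clock': 0.0, 'qpos': array([ 1.05002367e+00,  2.76640362e-01,  1.50613321e+00,  7.22405436e-06,
        1.36071488e+00, -1.21023983e-01]), 'qd': array([-0.00128029,  0.00025727, -0.00090239, -0.00159617, -0.00047975,
        0.00144918]), 'effort': array([-6.87003539e-04, -4.16774368e+01, -2.45807523e+01, -3.88284468e-05,
        1.07353643e-02, -2.78031371e-05]), 'position': array([0.22353226, 0.52919709, 0.23041382]), 'ee_rot': array([-3.02336083e-04,  1.98546823e-01,  9.80090945e-01, -8.98393995e-04]), 'contact_force': array([0.18778571, 0.67877198, 0.25877768]), 'moment': array([-0.01213997,  0.02950273,  0.0283911 ]), 'width': 0.08563275897981865}
top {'fov_y': 48.92120577940393, 'cx': 318.9784658328491, 'cy': 237.66663309669806, 'rvec': array([ 2.18219922, -2.20637926,  0.10144397]), 'tvec': array([-0.11481735,  0.50433121,  0.93909079])}
side {'fov_y': 52.50986083476606, 'cx': 320.48920012216087, 'cy': 234.56544002723246, 'rvec': array([ 2.22319121, -0.73578301,  0.29267021]), 'tvec': array([-0.45974057,  0.17501288,  0.76607417])}
wrist {'fov_y': 65.70646984690485, 'cx': 317.95125758145014, 'cy': 243.12007451260664, 'hand_eye': array([[-6.72286680e-04, -9.53999363e-01, -2.99807878e-01,
         7.77294392e-02],
       [ 9.99999740e-01, -7.19159468e-04,  4.60000227e-05,
         4.45726993e-04],
       [-2.59493666e-04, -2.99807769e-01,  9.53999599e-01,
        -1.43042508e-01],
       [ 0.00000000e+00,  0.00000000e+00,  0.00000000e+00,
         1.00000000e+00]])}
```

View pics/top0.png

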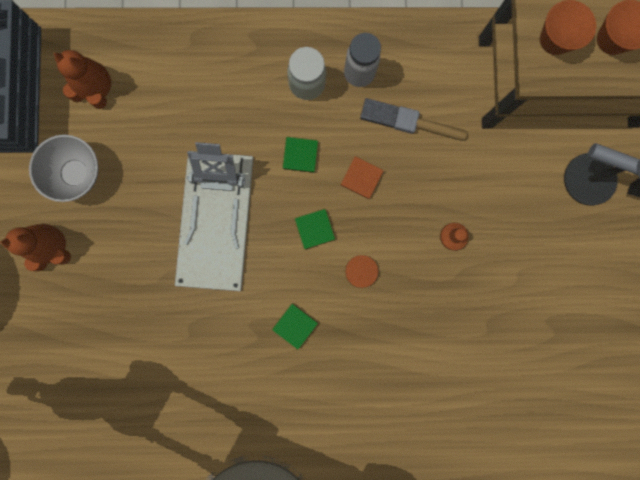

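View pics/side0.png

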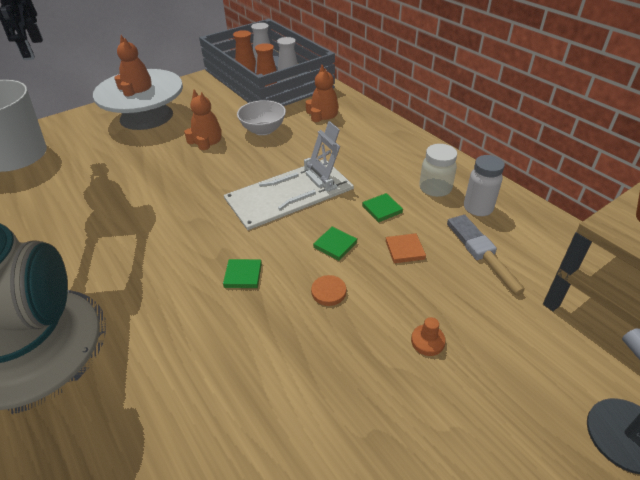

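Top view: the terracotta square is at (362,177), the disc at (362,271), the stand at (454,236), with green decoys at (301,154), (316,229) and (296,326). The jig spans about (178-253, 152-290), with its loading end at the bottom. The only terracotta square is the one at (362,177), so I take that as the tile. Next I measure it and confirm with a crop.

```bash
python3 - <<'E'
from h import *
T=cv2.imread('pics/top0.png');S=cv2.imread('pics/side0.png')
def rects(im,box):
    x0,y0,x1,y1=box;hsv=cv2.cvtColor(im,cv2.COLOR_BGR2HSV)
    m=((hsv[...,0]<11)&(hsv[...,1]>150)&(hsv[...,2]>90)).astype(np.uint8)
    k=np.zeros_like(m);k[y0:y1,x0:x1]=m[y0:y1,x0:x1]
    cs=cv2.findContours(k,cv2.RETR_EXTERNAL,cv2.CHAIN_APPROX_NONE)[0]
    return max(cs,key=cv2.contourArea)
ct=rects(T,(335,150,390,205));cs=rects(S,(375,225,435,270))
q=cv2.minAreaRect(ct);print('top rect',q,cv2.contourArea(ct))
P=np.array([onz('top',u,v,0.012)for u,v in cv2.boxPoints(q)]);print(P.round(4),P.mean(0))
print([np.linalg.norm(P[i]-P[i-1]).round(4) for i in range(4)])
for n,im,b in(('disc',T,(335,250,390,295)),('cone',T,(435,215,480,255))):
    c=rects(im,b);(u,v),r=cv2.minEnclosingCircle(c);print(n,u,v,r,onz('top',u,v,.012))
pp=cv2.approxPolyDP(cs,4,True)[:,0];print('side poly',pp)
# height: same tile-top corner in both views
for p in P: print('proj side',np.round(proj('side',p),1))
# jig base
hsv=cv2.cvtColor(T,cv2.COLOR_BGR2HSV);m=((hsv[...,1]<60)&(hsv[...,2]>140)).astype(np.uint8)
k=np.zeros_like(m);k[140:300,165:262]=m[140:300,165:262]
k=cv2.morphologyEx(k,cv2.MORPH_CLOSE,np.ones((3,3)))
c=max(cv2.findContours(k,cv2.RETR_EXTERNAL,cv2.CHAIN_APPROX_NONE)[0],key=cv2.contourArea)
q=cv2.minAreaRect(c);print('jig',q);J=np.array([onz('top',u,v,0.01)for u,v in cv2.boxPoints(q)]);print(cv2.boxPoints(q),J.round(4))
print([np.linalg.norm(J[i]-J[i-1]).round(4) for i in range(4)],J.mean(0))
a=cv2.resize(T[135:300,165:265],None,fx=3.6,fy=3.6,interpolation=2)
b=cv2.resize(S[110:230,215:435],None,fx=1.9,fy=1.9,interpolation=2)
o=np.zeros((594,790,3),np.uint8);o[:a.shape[0],:360]=a;o[:b.shape[0],365:365+b.shape[1]]=b
d=cv2.resize(T[145:210,330:395],None,fx=5,fy=5,interpolation=2);o[240:565,365:690]=d
cv2.imwrite('pics/crop1.png',o)
E
```

```text
top rect ((361.8000183105469, 177.39999389648438), (30.410520553588867, 30.410520553588867), 26.56505012512207) 608.5
[[ 0.6021 -0.1631  0.012 ]
 [ 0.6528 -0.1891  0.012 ]
 [ 0.6269 -0.2391  0.012 ]
 [ 0.5763 -0.2129  0.012 ]] [ 0.6145267  -0.20103599  0.012     ]
[np.float64(0.0561), np.float64(0.057), np.float64(0.0563), np.float64(0.0569)]
disc 361.20001220703125 271.3999938964844 15.420858383178711 [ 0.44104854 -0.19686737  0.012     ]
cone 453.9916687011719 236.03334045410156 13.027674674987793 [ 0.50402135 -0.36907959  0.012     ]
side poly [[404 260]]
proj side [385.7 237.3]
proj side [415.1 233.6]
proj side [424.2 254.6]
proj side [393.5 258.5]
jig ((212.715087890625, 225.0203094482422), (65.40769958496094, 126.62644958496094), 5.389311790466309)
[[174.20926 284.98203]
 [186.10236 158.91534]
 [251.22092 165.0586 ]
 [239.32782 291.12527]] [[0.4204 0.1429 0.01  ]
 [0.6519 0.1229 0.01  ]
 [0.6395 0.0031 0.01  ]
 [0.4079 0.0252 0.01  ]]
[np.float64(0.1184), np.float64(0.2324), np.float64(0.1205), np.float64(0.2327)] [0.5299419  0.07355031 0.01      ]
```

View pics/crop1.png

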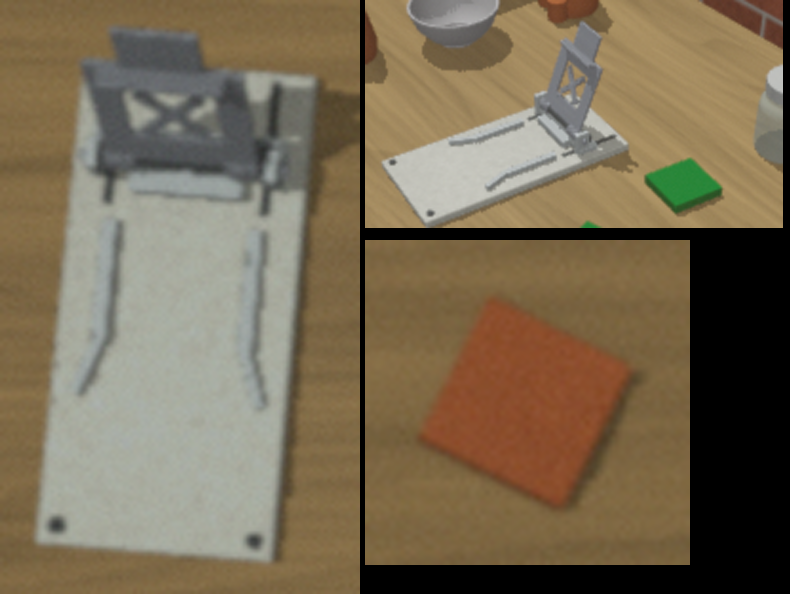

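The crop confirms the plain terracotta square is the tile. The jig corners, rails, light stop wall and open flap are all clear. I still need the jig pose, the stop estimate and the heights from two views.

```bash
cat >> h.py <<'E'
def fit2(A,B): # rigid 2D A->B
    a=A.mean(0);b=B.mean(0);U,_,Vt=np.linalg.svd((A-a).T@(B-b));R=Vt.T@np.diag([1,np.linalg.det(Vt.T@U.T)])@U.T
    return R,b-R@a
E
python3 - <<'E'
from h import *
S=cv2.imread('pics/side0.png');hsv=cv2.cvtColor(S,cv2.COLOR_BGR2HSV)
print(hsv[248,405],S[248,405],hsv[240,460])
k=np.zeros((480,640),np.uint8);k[222:275,375:440]=((hsv[222:275,375:440,0]<13)&(hsv[222:275,375:440,1]>140))
cs=max(cv2.findContours(k,0,1)[0],key=cv2.contourArea);print(cv2.contourArea(cs),cv2.boundingRect(cs),cv2.approxPolyDP(cs,3,True)[:,0].tolist())
f=lambda u,v:(165+u/3.6,135+v/3.6); g=lambda u,v:(215+(u-365)/1.9,110+v/1.9)
c={'TR':(318,78),'BR':(272,562),'BL':(37,543)};cs2={'TR':(628,146),'BR':(430,222),'BL':(383,162)}
for n in c: print(n,'tri',tri(ray('top',*f(*c[n])),ray('side',*g(*cs2[n]))).round(4),'z10',onz('top',*f(*c[n]),.01).round(4),onz('side',*g(*cs2[n]),.01).round(4))
loc={'TR':(.125,-.06),'BR':(-.125,-.06),'BL':(-.125,.06)}
A=np.array([loc[n]for n in c]);B=np.array([onz('top',*f(*c[n]),.01)[:2] for n in c])
R,t=fit2(A,B);print('jig',t,np.degrees(np.arctan2(R[1,0],R[0,0])),(B-(A@R.T+t)).round(4))
J=lambda p:(R.T@(p[:2]-t)).round(4)
for n,uv,z in(('holeL',(56,524),.01),('holeR',(254,541),.01),('railLtop',(112,220),.016),('railRtop',(257,232),.016),('flareL',(80,392),.016),('flareR',(261,407),.016),('stopL front top',(131,190),.019),('stopR',(242,196),.019),('stopmid',(187,195),.019),('tabL',(113,30),.129),('tabR',(195,38),.129)):
    print(n,J(onz('top',*f(*uv),z)))
E
```

```text
[ 12 163 177] [ 64 108 177] [18 76 91]
794.5 (386, 234, 40, 29) [[415, 234], [386, 238], [394, 262], [424, 258]]
TR tri [ 6.56e-01 -5.00e-04  6.60e-03] z10 [ 0.6552 -0.0008  0.01  ] [ 0.6531 -0.0039  0.01  ]
BR tri [0.4105 0.0215 0.0108] z10 [0.4079 0.023  0.01  ] [0.4133 0.0207 0.01  ]
BL tri [0.4205 0.1403 0.0091] z10 [0.4189 0.141  0.01  ] [0.4216 0.1382 0.01  ]
jig [0.53735706 0.0703788 ] -5.395387099914581 [[-0.0009  0.0003]
 [ 0.0006  0.0006]
 [ 0.0003 -0.0009]]
holeL [-0.1143  0.0506]
holeR [-0.1147 -0.0493]
railLtop [0.041  0.0366]
railRtop [ 0.0411 -0.037 ]
flareL [-0.0473  0.0439]
flareR [-0.0472 -0.0473]
stopL front top [0.0567 0.0279]
stopR [ 0.0584 -0.0282]
stopmid [ 0.0565 -0.0005]
tabL [0.1119 0.0192]
tabR [ 0.1115 -0.0178]
```

Jig origin is about (0.537, 0.070) with yaw −5.4°. The stop face is at x ≈ +57 mm, about 12 mm behind mid. The tile is at (0.6145, −0.201) with its edges at −27°, and the projected corners match the side view, so the 12 mm height checks out. Moving above the tile.

Emit:
carry_out(moves=[100, 2, -3.7, 0, -0.0073, 100, 2, -3.7, 0, -0.0073, 100, 2, -3.7, 0, -0.0073, 100, 2, -3.7, 0, -0.0073, 100, 2, -3.7, 0, -0.0073, 100, 2, -3.7, 0, -0.0073, 100, 2, -3.7, 0, -0.0073, 100, 2, -3.7, 0, -0.0073, 100, 2, -3.7, 0, -0.0073, 100, 2, -3.7, 0, -0.0073], squeeze=30)

```text
clock: 1.15
position: [0.4242, 0.1581, 0.2313]
ee_rot: [-0.0, 0.234, 0.972, 0.0]
contact_force: [-0.9, 0.5, 0.3]
width: 0.0854
```

Emit:
carry_out(moves=[100, 2.1, -4, 0, 0, 100, 2.1, -4, 0, 0, 100, 2.1, -4, 0, 0, 100, 2.1, -4, 0, 0, 100, 2.1, -4, 0, 0, 100, 2.1, -4, 0, 0, 100, 2.1, -4, 0, 0, 100, 2.1, -4, 0, 0, 100, 2.1, -4, 0, 0, 100, 0.2, 0, -3, 0])

```text
clock: 2.15
position: [0.6198, -0.2075, 0.204]
ee_rot: [0.006, 0.236, 0.972, -0.002]
contact_force: [-0.1, 0.3, -0.5]
width: 0.0858
```

```bash
cat >> h.py <<'E'
def yaw(st):
    from scipy.spatial.transform import Rotation as R
    q=st['ee_rot'];Rm=R.from_quat([q[1],q[2],q[3],q[0]]).as_matrix();return np.degrees(np.arctan2(Rm[1,1],Rm[0,1])),Rm[2,2]
E
python3 - <<'E'
from h import *
st=manip.get_state();print(st['clock'],st['position'],yaw(st),st['contact_force'],st['qpos'])
im=save('wrist','w1')[:,:,::-1].copy();hsv=cv2.cvtColor(im,cv2.COLOR_BGR2HSV)
m=((hsv[...,0]<13)&(hsv[...,1]>140)).astype(np.uint8)
for c in cv2.findContours(m,0,1)[0]:
    if cv2.contourArea(c)>800:
        pl=cv2.approxPolyDP(c,0.03*cv2.arcLength(c,True),True)[:,0]
        print(cv2.contourArea(c),pl.tolist())
        P=np.array([onz('wrist',u,v,.012,st) for u,v in pl])
        print(P[:,:2].round(4).tolist(),P.mean(0))
E
```

```text
2.15 [ 0.61983829 -0.20745816  0.20401821] (np.float64(62.66438474299498), np.float64(-0.9999224001082982)) [-0.10215447  0.27903037 -0.48783634] [-0.42807475  0.40242143  1.38050765 -0.00233906  1.34641666 -1.52127846]
3916.0 [[291, 174], [293, 234], [354, 234], [354, 172]]
[[0.577, -0.2126], [0.6277, -0.2379], [0.6541, -0.1869], [0.6015, -0.1612]] [ 0.61507135 -0.19964281  0.012     ]
1893.0 [[121, 162], [106, 171], [94, 197], [128, 211], [140, 204], [147, 186], [137, 166]]
[[0.4825, -0.3551], [0.4805, -0.3757], [0.4948, -0.4047], [0.528, -0.376], [0.529, -0.3594], [0.5179, -0.3423], [0.4955, -0.3413]] [ 0.50402478 -0.36493019  0.012     ]
3027.0 [[251, 9], [224, 12], [209, 29], [209, 52], [226, 67], [251, 66], [268, 50], [268, 24]]
[[0.4236, -0.1731], [0.4127, -0.1956], [0.4201, -0.215], [0.4402, -0.2251], [0.4616, -0.218], [0.4726, -0.198], [0.467, -0.1779], [0.4448, -0.1666]] [ 0.44283884 -0.19615204  0.012     ]
```

View pics/w1.png

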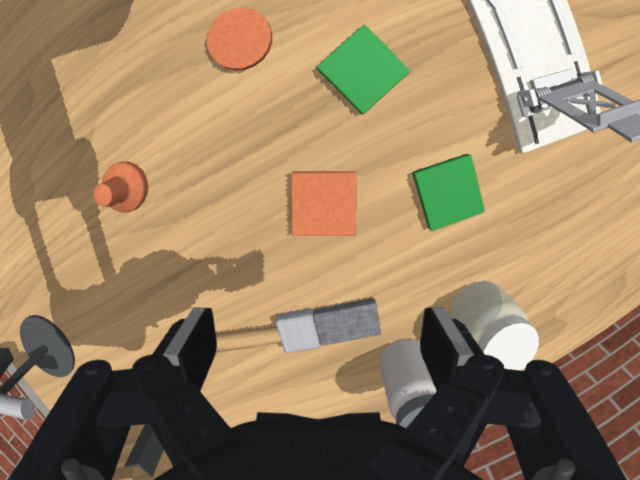

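The wrist view shows the tile at (323,203), square to the jaws, with its centre at (0.615, −0.200), which agrees with the top camera. Descending.

Emit:
carry_out(moves=[90, 0, 0.1, -2, 0, 90, 0, 0, -2, 0, 90, 0, 0, -2, 0, 90, 0, 0, -2, 0, 90, 0, 0, -2, 0, 90, 0, 0, -2, 0, 90, 0, 0, -2, 0, 90, 0, 0, -1.5, 0, 90, 0, 0, 0, 0, 90, 0, 0, 0, 0])

```text
clock: 3.2
position: [0.6145, -0.1987, 0.0465]
ee_rot: [-0.0, 0.234, 0.972, 0.0]
contact_force: [0.2, 0.0, -0.0]
width: 0.077
```

```bash
python3 - <<'E'
from h import *
st=manip.get_state();print(st['clock'],st['position'],yaw(st),st['contact_force'])
im=save('wrist','w2')[:,:,::-1].copy();hsv=cv2.cvtColor(im,cv2.COLOR_BGR2HSV)
m=((hsv[...,0]<13)&(hsv[...,1]>140)).astype(np.uint8)
for c in cv2.findContours(m,0,1)[0]:
    if cv2.contourArea(c)>4000:
        pl=cv2.approxPolyDP(c,0.03*cv2.arcLength(c,True),True)[:,0]
        print(cv2.contourArea(c),pl.tolist())
        P=np.array([onz('wrist',u,v,.012,st) for u,v in pl])
        print(P[:,:2].round(4).tolist(),P.mean(0))
E
```

```text
3.2 [ 0.61454803 -0.1987118   0.04649455] (np.float64(62.93942353538001), np.float64(-0.999999451779353)) [ 0.16363898  0.03659966 -0.01257135]
11841.0 [[373, 228], [262, 227], [264, 331], [369, 332]]
[[0.6006, -0.1603], [0.5749, -0.2093], [0.6271, -0.2384], [0.6542, -0.1867]] [ 0.61421378 -0.19869362  0.012     ]
```

Emit:
carry_out(moves=[90, 0, 0, -1.5, 0, 90, 0, 0, -1.5, 0, 90, 0, 0, -1.3, 0, 90, 0, 0, 0, 0, 50, 0, 0, 0, 0, 50, 0, 0, 0, 0, 50, 0, 0, 0, 0, 50, 0, 0, 0, 0, 50, 0, 0, 0, 0, 50, 0, 0, 0, 0], squeeze=30)

```text
clock: 4.25
position: [0.6156, -0.1997, 0.0044]
ee_rot: [0.001, 0.234, 0.972, -0.0]
contact_force: [0.0, 0.5, 5.6]
width: 0.0584
```

Emit:
carry_out(moves=[50, 0, 0, 0, 0, 50, 0, 0, 0, 0, 50, 0, 0, 0.5, 0, 50, 0, 0, 1, 0, 50, 0, 0, 1.5, 0, 50, 0, 0, 2, 0, 50, 0, 0, 2, 0, 50, 0, 0, 1, 0, 50, 0, 0, 0, 0, 50, 0, 0, 0, 0])

```text
clock: 5.25
position: [0.6143, -0.1991, 0.0829]
ee_rot: [-0.0, 0.234, 0.972, 0.0]
contact_force: [-0.3, 0.9, -1.6]
width: 0.0582
```

```bash
python3 - <<'E'
from h import *
st=manip.get_state();print(st['clock'],st['position'],yaw(st),st['contact_force'],st['width'])
save('wrist','w3')
E
```

```text
5.25 [ 0.61434041 -0.19913029  0.08286999] (np.float64(62.90773674720835), np.float64(-0.9999995626295559)) [-0.34662893  0.92911363 -1.59486612] 0.05823579903652678
```

View pics/w3.png

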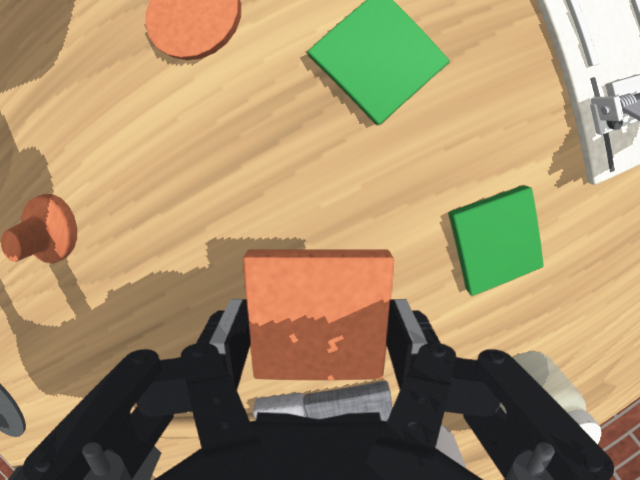

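The tile is held level between the pads, its far edge at (245–393, 250), and the bystanders are undisturbed. Carrying it over the apron and turning +21.7°.

Emit:
carry_out(moves=[50, -1.64, 2.78, 0, 0.0379, 50, -1.64, 2.78, 0, 0.0379, 50, -1.64, 2.78, 0, 0.0379, 50, -1.64, 2.78, 0, 0.0379, 50, -1.64, 2.78, 0, 0.0379, 50, -1.64, 2.78, 0, 0.0379, 50, -1.64, 2.78, 0, 0.0379, 50, -1.64, 2.78, 0, 0.0379, 50, -1.64, 2.78, 0, 0.0379, 50, -1.64, 2.78, 0, 0.0379])

```text
clock: 6.3
position: [0.4492, 0.0797, 0.0824]
ee_rot: [-0.001, 0.046, 0.999, 0.0]
contact_force: [0.4, 0.8, -1.1]
width: 0.0581
```

Emit:
carry_out(moves=[50, 0, 0, 0, 0, 50, 0, 0, 0, 0, 50, 0, 0, 0, 0, 50, 0, 0, 0, 0, 50, 0, 0, -1, 0, 50, 0, 0, -1, 0, 50, 0, 0, -1, 0, 50, 0, 0, -1, 0, 50, 0, 0, 0, 0, 50, 0, 0, 0, 0])

```text
clock: 7.3
position: [0.4506, 0.0787, 0.0428]
ee_rot: [-0.001, 0.047, 0.999, 0.0]
contact_force: [-0.0, -0.4, -0.9]
width: 0.0581
```

```bash
python3 - <<'E'
from h import *
st=manip.get_state();print(st['clock'],st['position'],yaw(st),st['contact_force'],st['width'])
save('wrist','w4');save('top','t4')
E
```

```text
7.3 [0.45059577 0.07865833 0.04284341] (np.float64(84.62375261979281), np.float64(-0.9999994548845167)) [-0.04810962 -0.40463438 -0.90737829] 0.058113697739413994
```

View pics/w4.png

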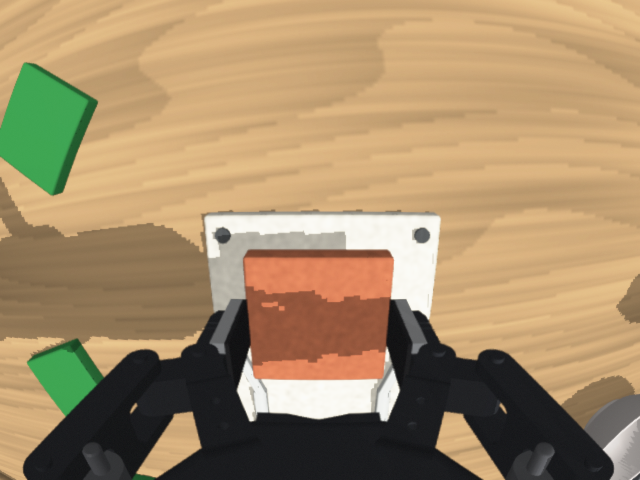

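Wrist view over the apron: the tile spans (245–393, 250–380), and the jig's screw holes are at (223,236) and (422,235). I use the holes to check the jig's yaw and centre line.

```bash
python3 - <<'E'
from h import *
st=manip.get_state()
g=cv2.imread('pics/w4.png');gr=cv2.cvtColor(g,cv2.COLOR_BGR2GRAY)
H=[]
for x,y in((223,236),(422,235)):
    p=gr[y-14:y+15,x-14:x+15].astype(float);w=(p<95);ys,xs=np.nonzero(w);H.append(onz('wrist',x-14+xs.mean(),y-14+ys.mean(),.01,st))
H=np.array(H);d=H[0]-H[1];print(H.round(4),np.linalg.norm(d),'yaw',np.degrees(np.arctan2(d[1],d[0])))
a=np.radians(-5.4);R=np.array([[np.cos(a),-np.sin(a)],[np.sin(a),np.cos(a)]])
sgn=np.array([[-.1145,-.05],[-.1145,.05]]) if H[0,1]<H[1,1] else np.array([[-.1145,.05],[-.1145,-.05]])
R2,t2=fit2(sgn,H[:,:2]);print('jig wrist',t2,np.degrees(np.arctan2(R2[1,0],R2[0,0])))
t=np.array([.5374,.0704]);print('top-fit: holes local',((H[:,:2]-t)@R).round(4))
# tile top back edge (in view) corners; height = z_tcp+? test z
hsv=cv2.cvtColor(g,cv2.COLOR_BGR2HSV);m=((hsv[...,0]<13)&(hsv[...,1]>120)).astype(np.uint8)
c=max(cv2.findContours(m,0,1)[0],key=cv2.contourArea);x0,y0,w,h=cv2.boundingRect(c)
row=np.nonzero(m[275])[0];print(row.min(),row.max())
for z in(.044,.05):
    A=onz('wrist',row.min(),275,z,st);B=onz('wrist',row.max(),275,z,st);print(z,np.linalg.norm(A-B),((A+B)/2).round(4),((A+B)[:2]/2-t)@R)
print('tcp local',(st['position'][:2]-t)@R)
E
```

```text
[[0.4208 0.0341 0.01  ]
 [0.4296 0.1336 0.01  ]] 0.09994373402314775 yaw -95.03426972019851
jig wrist [0.53923444 0.07379787] -5.034269720198503
top-fit: holes local [[-0.1127 -0.0471]
 [-0.1133  0.0528]]
245 391
0.044 0.06128829050983331 [0.4326 0.0812 0.044 ] [-0.10531371  0.00091547]
0.05 0.05870760522829598 [0.4302 0.0815 0.05  ] [-0.10779498  0.00091104]
tcp local [-0.08659818  0.00017894]
```

Emit:
carry_out(moves=[50, 0, 0.1, -0.5, 0, 50, 0, 0, -0.5, 0, 50, 0, 0, -0.5, 0, 50, 0, 0, -0.5, 0, 50, 0, 0, -0.3, 0, 50, 0, 0, -0.2, 0, 50, 0, 0, -0.1, 0, 50, 0, 0, 0, 0, 50, 0, 0, 0, 0, 50, 0, 0, 0, 0])

```text
clock: 8.4
position: [0.451, 0.0797, 0.0175]
ee_rot: [0.0, 0.047, 0.999, 0.0]
contact_force: [0.2, -0.3, -1.9]
width: 0.0586
```

Emit:
carry_out(moves=[50, 0, 0, -0.05, 0, 50, 0, 0, 0, 0, 50, 0, 0, -0.05, 0, 50, 0, 0, 0, 0, 50, 0, 0, -0.05, 0, 50, 0, 0, 0, 0, 50, 0, 0, 0, 0, 50, 0, 0, 0, 0, 50, 0, 0, 0, 0, 50, 0, 0, 0, 0])

```text
clock: 9.4
position: [0.4508, 0.0797, 0.0158]
ee_rot: [0.0, 0.047, 0.999, 0.0]
contact_force: [0.8, -0.8, -1.8]
width: 0.0585
```

Emit:
carry_out(moves=[50, 0, 0, -0.05, 0, 50, 0, 0, 0, 0, 50, 0, 0, -0.05, 0, 50, 0, 0, 0, 0, 50, 0, 0, 0, 0, 50, 0, 0, 0, 0, 50, 0, 0, 0, 0, 50, 0, 0, 0, 0, 50, 0, 0, 0, 0, 50, 0, 0, 0, 0])

```text
clock: 10.4
position: [0.4508, 0.0797, 0.0148]
ee_rot: [0.0, 0.047, 0.999, 0.0]
contact_force: [-0.2, -0.5, -1.7]
width: 0.0583
```

Emit:
carry_out(moves=[50, 0, 0, -0.05, 0, 50, 0, 0, 0, 0, 50, 0, 0, -0.05, 0, 50, 0, 0, 0, 0, 50, 0, 0, 0, 0, 50, 0, 0, 0, 0, 50, 0, 0, 0, 0, 50, 0, 0, 0, 0, 50, 0, 0, 0, 0, 50, 0, 0, 0, 0])

```text
clock: 11.4
position: [0.4509, 0.0797, 0.0144]
ee_rot: [0.0, 0.047, 0.999, 0.0]
contact_force: [-2.5, -0.9, 5.5]
width: 0.0586
```

```bash
python3 -c "
from h import *
s=manip.get_state();print(s['position'],s['contact_force'])"
```

```text
[0.45088634 0.07968339 0.01435962] [-2.52561184 -0.90255878  5.51408599]
```

Contact made at about 7 N. Releasing and lifting.

Emit:
carry_out(moves=[90, 0, 0, 0, 0, 90, 0, 0, 0, 0, 90, 0, 0, 0, 0, 90, 0, 0, 0.5, 0, 90, 0, 0, 1, 0, 90, 0, 0, 2, 0, 90, 0, 0, 3, 0, 90, 0, 0, 2.5, 0, 90, 0, 0, 0, 0, 90, 0, 0, 0, 0])

```text
clock: 12.4
position: [0.4511, 0.0797, 0.1047]
ee_rot: [0.001, 0.047, 0.999, 0.0]
contact_force: [-1.6, -0.3, 0.2]
width: 0.0771
```

```bash
cat > m5.py <<'E'
from h import *
import sys
st=manip.get_state();print(st['clock'],st['position'].round(4),yaw(st),st['contact_force'].round(1),st['width'])
g=save('wrist',sys.argv[1])[:,:,::-1].copy();hsv=cv2.cvtColor(g,cv2.COLOR_BGR2HSV);m=((hsv[...,0]<13)&(hsv[...,1]>120)).astype(np.uint8)
c=max(cv2.findContours(m,0,1)[0],key=cv2.contourArea);print(cv2.contourArea(c))
pl=cv2.boxPoints(cv2.minAreaRect(c));print(pl.round(0).tolist())
P=np.array([onz('wrist',u,v,.022,st)[:2] for u,v in pl]);e=P[0]-P[1];print('tile',P.mean(0),np.degrees(np.arctan2(e[1],e[0]))%90)
w=((hsv[...,1]<40)&(hsv[...,2]>200)).astype(np.uint8);
gr=cv2.cvtColor(g,cv2.COLOR_BGR2GRAY);k=(gr<95).astype(np.uint8);n,l,s,ce=cv2.connectedComponentsWithStats(k)
for i in range(n):
    if 60<s[i,4]<500 and abs(s[i,2]-s[i,3])<6:print(s[i],ce[i],onz('wrist',*ce[i],.01,st)[:2])
E
python3 m5.py w5
```

```text
12.4 [0.4511 0.0797 0.1047] (np.float64(84.62741722255807), np.float64(-0.99999801997956)) [-1.6 -0.3  0.2] 0.07710342031824668
7919.0
[[271.0, 294.0], [271.0, 206.0], [364.0, 206.0], [364.0, 294.0]]
tile [0.45062352 0.08023453] 82.29768275350484
[  0 123  21  16 236] [  9.37711864 130.99152542] [ 0.3292036  -0.16098639]
[238 203  11  10  82] [243.35365854 207.74390244] [0.41950239 0.03392428]
[390 203  11  10  84] [395.07142857 207.63095238] [0.42888855 0.13389298]
```

View pics/w5.png

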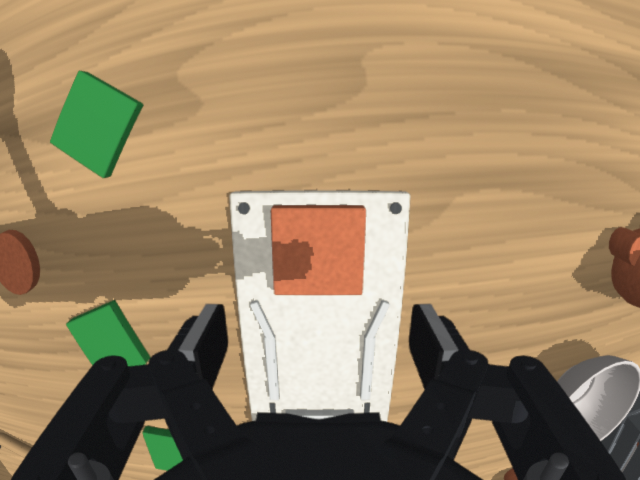

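The tile lies flat on the apron, 1.2 mm off the centre line, with yaw agreeing with the jig (−5.4°). Closing the fingers and going behind it.

Emit:
carry_out(moves=[0, -1.8, 0.2, 0, 0, 0, -1.8, 0.2, 0, 0, 0, -1.7, 0.22, 0, 0, 0, 0, 0, 0, 0, 0, 0, 0, -2, 0, 0, 0, 0, -2, 0, 0, 0, 0, -2, 0, 0, 0, 0, -2, 0, 0, 0, 0, -0.9, 0, 0, 0, 0, 0, 0])

```text
clock: 13.45
position: [0.3973, 0.0857, 0.0135]
ee_rot: [-0.002, 0.047, 0.999, -0.0]
contact_force: [-0.5, -0.4, -0.3]
width: -0.0001
```

Emit:
carry_out(moves=[0, 0, 0, 0, 0, 0, 0, 0, 0, 0, 0, 0, 0, 0, 0, 0, 0.4, -0.04, 0, 0, 0, 0.3, -0.03, 0, 0, 0, 0.3, -0.03, 0, 0, 0, 0.3, -0.03, 0, 0, 0, 0.3, -0.03, 0, 0, 0, 0, 0, 0, 0, 0, 0, 0, 0, 0])

```text
clock: 14.45
position: [0.414, 0.0843, 0.0148]
ee_rot: [0.0, 0.047, 0.999, 0.0]
contact_force: [-0.3, 0.4, 0.4]
width: 0.0
```

```bash
python3 m5.py w6; python3 -c "
from h import *
print(manip.get_state()['qpos'])"
```

```text
14.45 [0.414  0.0843 0.0148] (np.float64(84.6222717687834), np.float64(-0.9999999842616246)) [-0.3  0.4  0.4] 8.236137561841052e-06
559.5
[[249.0, 332.0], [280.0, 332.0], [280.0, 356.0], [249.0, 356.0]]
tile [0.42296535 0.06077592] 86.08999506962974
[204 321  16  15 194] [211.25257732 327.97938144] [0.42013452 0.03380839]
[417 321  14  11  69] [423.14492754 325.34782609] [0.42810678 0.13332141]
[ 3.57464097e-02  3.02728152e-01  2.12834707e+00  1.44079376e-04
  7.10433813e-01 -1.44135721e+00]
```

View pics/w6.png

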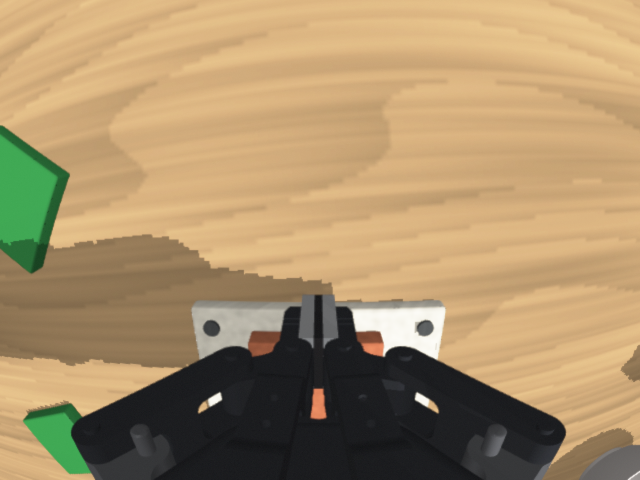

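The closed fingers (318,320) are centred on the tile's rear edge (250–382, 332). Pushing along the channel.

Emit:
carry_out(moves=[0, 0.4, -0.038, 0, 0, 0, 0.4, -0.038, 0, 0, 0, 0.4, -0.037, 0, 0, 0, 0.4, -0.038, 0, 0, 0, 0.4, -0.037, 0, 0, 0, 0.4, -0.038, 0, 0, 0, 0.4, -0.037, 0, 0, 0, 0.4, -0.038, 0, 0, 0, 0.4, -0.037, 0, 0, 0, 0.4, -0.038, 0, 0])

```text
clock: 15.5
position: [0.4543, 0.0805, 0.0148]
ee_rot: [0.0, 0.047, 0.999, 0.0]
contact_force: [-0.5, -0.3, -1.1]
width: -0.0002
```

Emit:
carry_out(moves=[0, 0.4, -0.038, 0, 0, 0, 0.4, -0.038, 0, 0, 0, 0.4, -0.037, 0, 0, 0, 0.4, -0.038, 0, 0, 0, 0.4, -0.037, 0, 0, 0, 0.4, -0.038, 0, 0, 0, 0.4, -0.037, 0, 0, 0, 0, 0, 0, 0, 0, 0, 0, 0, 0, 0, 0, 0, 0, 0])

```text
clock: 16.5
position: [0.4819, 0.0779, 0.0149]
ee_rot: [0.0, 0.047, 0.999, 0.0]
contact_force: [-0.0, -0.5, 0.2]
width: -0.0001
```

```bash
python3 m5.py w7; python3 - <<'E'
from h import *
save('top','t7');T=cv2.imread('pics/t7.png');hsv=cv2.cvtColor(T,cv2.COLOR_BGR2HSV)
m=((hsv[...,0]<13)&(hsv[...,1]>120)).astype(np.uint8);ys,xs=np.nonzero(m[140:300,170:260]);print(len(xs),xs.min()+170,xs.max()+170,ys.min()+140,ys.max()+140) if len(xs) else print('none')
a=np.radians(-5.4);R=np.array([[np.cos(a),-np.sin(a)],[np.sin(a),np.cos(a)]]);st=manip.get_state()
print('tcp local',(st['position'][:2]-[.5385,.0727])@R)
W=cv2.imread('pics/w7.png');o=np.hstack([cv2.resize(T[135:300,165:265],None,fx=3,fy=3),cv2.resize(W[200:480,140:500],None,fx=1.35,fy=1.35)[:378]]) if 0 else None
a=cv2.resize(T[135:300,165:265],None,fx=3,fy=3,interpolation=2);b=cv2.resize(W[200:480,120:520],None,fx=1.2,fy=1.2)
o=np.zeros((495,790,3),np.uint8);o[:,:300]=a;o[:336,305:785]=b;cv2.imwrite('pics/c7.png',o)
E
```

```text
16.5 [0.4819 0.0779 0.0149] (np.float64(84.62507243179085), np.float64(-0.9999999492258697)) [-0.  -0.5  0.2] -0.00012651856903621861
505.5
[[248.0, 356.0], [250.0, 333.0], [280.0, 334.0], [279.0, 357.0]]
tile [0.49141944 0.0542007 ] 77.22002803980988
[187 172  19  19 254] [196.0511811  180.90944882] [0.41936935 0.03384195]
[431 173  18  17 249] [439.40963855 180.86746988] [0.42887672 0.13419465]
557 206 230 212 244
tcp local [-0.05694568 -0.00015147]
```

View pics/c7.png

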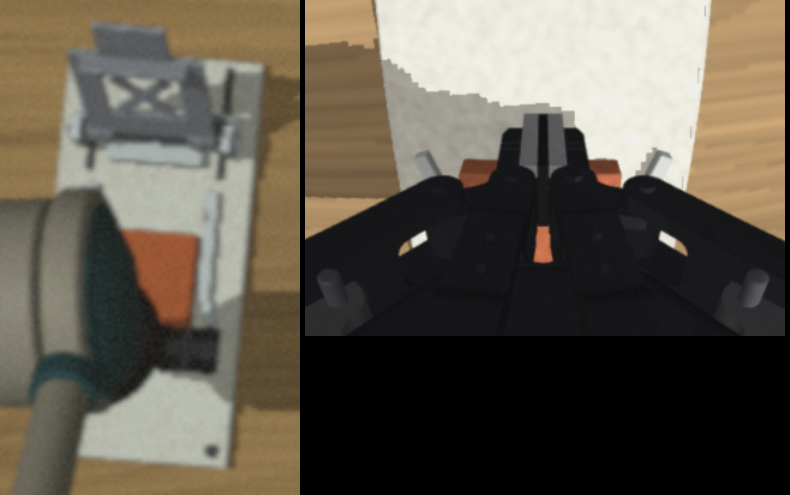

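The top view shows the tile aligned between the rails, front edge at about (231,213), with the flap still open. Continuing gently.

Emit:
carry_out(moves=[0, 0.35, -0.033, 0, 0, 0, 0.35, -0.033, 0, 0, 0, 0.35, -0.033, 0, 0, 0, 0.35, -0.033, 0, 0, 0, 0.35, -0.033, 0, 0, 0, 0.35, -0.033, 0, 0, 0, 0.35, -0.033, 0, 0, 0, 0.35, -0.033, 0, 0, 0, 0, 0, 0, 0, 0, 0, 0, 0, 0])

```text
clock: 17.6
position: [0.5102, 0.0752, 0.0149]
ee_rot: [0.0, 0.047, 0.999, 0.0]
contact_force: [0.5, -0.8, -0.1]
width: 0.0003
```

```bash
cat > m8.py <<'E'
from h import *
import sys
st=manip.get_state();save('top',sys.argv[1]);T=cv2.imread(f'pics/{sys.argv[1]}.png');hsv=cv2.cvtColor(T,cv2.COLOR_BGR2HSV)
m=((hsv[...,0]<13)&(hsv[...,1]>120)).astype(np.uint8);t=np.array([.5385,.0727])
a=np.radians(-5.4);R=np.array([[np.cos(a),-np.sin(a)],[np.sin(a),np.cos(a)]])
print('tcp local',(st['position'][:2]-t)@R,st['contact_force'].round(1))
ys,xs=np.nonzero(m[150:300,170:262]);ys+=150;xs+=170
L=np.array([(onz('top',x,y,.022)[:2]-[.5374,.0704])@R for x,y in zip(xs,ys)]);print(len(xs),'x',L[:,0].min(),np.percentile(L[:,0],98),'y',L[:,1].min(),L[:,1].max())
E
python3 m8.py t8
```

```text
tcp local [-0.0283967  -0.00016833] [ 0.5 -0.8 -0.1]
466 x -0.010233332218347234 0.04117438747064781 y -0.029789279819751917 0.006444372117524556
```

Emit:
carry_out(moves=[0, 0.15, -0.014, 0, 0, 0, 0.15, -0.014, 0, 0, 0, 0.15, -0.014, 0, 0, 0, 0.15, -0.014, 0, 0, 0, 0.1, -0.009, 0, 0, 0, 0.1, -0.009, 0, 0, 0, 0.1, -0.01, 0, 0, 0, 0.1, -0.009, 0, 0, 0, 0, 0, 0, 0, 0, 0, 0, 0, 0])

```text
clock: 18.65
position: [0.5202, 0.0743, 0.0148]
ee_rot: [0.0, 0.047, 0.999, 0.0]
contact_force: [0.3, 0.1, 0.1]
width: 0.0002
```

Emit:
carry_out(moves=[0, 0.05, -0.005, 0, 0, 0, 0, 0, 0, 0, 0, 0.05, -0.005, 0, 0, 0, 0, 0, 0, 0, 0, 0.05, -0.005, 0, 0, 0, 0, 0, 0, 0, 0, 0.05, -0.005, 0, 0, 0, 0, 0, 0, 0, 0, 0, 0, 0, 0, 0, 0, 0, 0, 0])

```text
clock: 19.65
position: [0.522, 0.0741, 0.0148]
ee_rot: [0.0, 0.047, 0.999, 0.0]
contact_force: [-0.8, -0.1, 0.0]
width: -0.0001
```

Emit:
carry_out(moves=[0, 0.05, -0.005, 0, 0, 0, 0, 0, 0, 0, 0, 0.05, -0.005, 0, 0, 0, 0, 0, 0, 0, 0, 0.05, -0.005, 0, 0, 0, 0, 0, 0, 0, 0, 0.05, -0.005, 0, 0, 0, 0, 0, 0, 0, 0, 0, 0, 0, 0, 0, 0, 0, 0, 0])

```text
clock: 20.65
position: [0.524, 0.0739, 0.0148]
ee_rot: [0.0, 0.047, 0.999, 0.0]
contact_force: [-1.2, -0.0, 0.3]
width: 0.0002
```

Emit:
carry_out(moves=[0, 0.05, -0.005, 0, 0, 0, 0, 0, 0, 0, 0, 0.05, -0.005, 0, 0, 0, 0, 0, 0, 0, 0, 0.05, -0.005, 0, 0, 0, 0, 0, 0, 0, 0, 0, 0, 0, 0, 0, 0, 0, 0, 0, 0, 0, 0, 0, 0, 0, 0, 0, 0, 0])

```text
clock: 21.65
position: [0.5248, 0.0738, 0.0148]
ee_rot: [-0.0, 0.047, 0.999, 0.0]
contact_force: [-4.3, -0.1, 3.1]
width: -0.0
```

Contact with the stop: the arm is 0.7 mm behind its command at 4.3 N. Adding a little to about 8 N to seat the tile.

Emit:
carry_out(moves=[0, 0.04, -0.004, 0, 0, 0, 0, 0, 0, 0, 0, 0.03, -0.003, 0, 0, 0, 0, 0, 0, 0, 0, 0, 0, 0, 0, 0, 0, 0, 0, 0, 0, 0, 0, 0, 0, 0, 0, 0, 0, 0, 0, 0, 0, 0, 0, 0, 0, 0, 0, 0])

```text
clock: 22.65
position: [0.5248, 0.0738, 0.0147]
ee_rot: [-0.001, 0.047, 0.999, 0.0]
contact_force: [-5.4, 0.9, 4.1]
width: 0.0002
```

```bash
python3 m8.py t9
```

```text
tcp local [-0.01369402 -0.0001818 ] [-5.4  0.9  4.1]
421 x 0.005004004491729776 0.054639303729612045 y -0.029773725473943545 0.0039044518355327556
```

Emit:
carry_out(moves=[0, 0.05, -0.005, 0, 0, 0, 0, 0, 0, 0, 0, 0.05, -0.005, 0, 0, 0, 0, 0, 0, 0, 0, 0, 0, 0, 0, 0, 0, 0, 0, 0, 0, 0, 0, 0, 0, 0, 0, 0, 0, 0, 0, 0, 0, 0, 0, 0, 0, 0, 0, 0])

```text
clock: 23.7
position: [0.5249, 0.0738, 0.0147]
ee_rot: [-0.002, 0.047, 0.999, 0.0]
contact_force: [-6.7, 1.0, 5.2]
width: 0.0001
```

The tile is seated at about 8 N with the measured position steady. The felt face is at about +57 mm, which agrees with the pictures. Backing off, rising, and going over to behind the flap.

Emit:
carry_out(moves=[0, -0.7, 0.07, 0, 0, 0, -0.8, 0.07, 0, 0, 0, 0, 0, 4.6, 0, 0, 0, 0, 4.6, 0, 0, 0, 0, 4.6, 0, 0, 0, 0, 4.6, 0, 0, 0, 0, 0, 0, 0, 3.5, -0.33, 0, 0, 0, 3.5, -0.33, 0, 0, 0, 3.5, -0.33, 0, 0])

```text
clock: 24.7
position: [0.6185, 0.065, 0.1987]
ee_rot: [0.001, 0.047, 0.999, 0.0]
contact_force: [-0.0, 0.2, -0.0]
width: 0.0001
```

Emit:
carry_out(moves=[0, 3.5, -0.33, 0, 0, 0, 3.5, -0.33, 0, 0, 0, 0, 0, 0, 0, 0, 0, 0, 0, 0, 0, 0, 0, -2, 0, 0, 0, 0, -2, 0, 0, 0, 0, -2, 0, 0, 0, 0, -2, 0, 0, 0, 0, -0.4, 0, 0, 0, 0, 0, 0])

```text
clock: 25.7
position: [0.6857, 0.0587, 0.1144]
ee_rot: [-0.001, 0.047, 0.999, 0.0]
contact_force: [0.9, -0.7, 0.4]
width: 0.0002
```

```bash
python3 m8.py t10; python3 - <<'E'
from h import *
st=manip.get_state();print(st['position'],yaw(st))
save('side','s10')
S=cv2.imread('pics/s10.png');T=cv2.imread('pics/t10.png');
a=cv2.resize(S[90:240,210:370],None,fx=3,fy=3,interpolation=2);b=cv2.resize(T[135:300,165:265],None,fx=2.7,fy=2.7,interpolation=2)
o=np.zeros((450,760,3),np.uint8);o[:,:480]=a;o[:b.shape[0],485:485+270]=b;cv2.imwrite('pics/c10.png',o)
E
```

```text
tcp local [ 1.47845857e-01 -8.63274414e-05] [ 0.9 -0.7  0.4]
1020 x -0.0016650627828444407 0.054363594725946755 y -0.029773725473943545 0.029483919224519498
[0.68667702 0.05862333 0.11549287] (np.float64(84.63308041360881), np.float64(-0.9999998470540247))
```

View pics/c10.png

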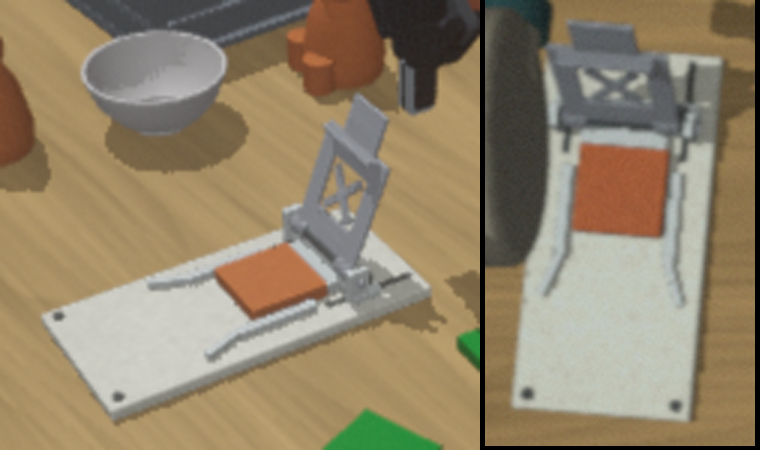

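The tile lies straight and square against the stop wall, and the flap is still open. The closed fingers (418,85 in the crop) are behind the tab. Moving in slowly to meet it.

Emit:
carry_out(moves=[0, -0.5, 0.047, 0, 0, 0, -0.5, 0.047, 0, 0, 0, -0.3, 0.028, 0, 0, 0, -0.2, 0.019, 0, 0, 0, -0.15, 0.014, 0, 0, 0, -0.15, 0.014, 0, 0, 0, -0.15, 0.014, 0, 0, 0, -0.15, 0.014, 0, 0, 0, -0.15, 0.014, 0, 0, 0, -0.1, 0.009, 0, 0])

```text
clock: 26.8
position: [0.6636, 0.0607, 0.1148]
ee_rot: [0.0, 0.047, 0.999, 0.0]
contact_force: [0.5, -1.6, -0.1]
width: 0.0001
```

Emit:
carry_out(moves=[0, -0.1, 0.009, 0, 0, 0, -0.1, 0.009, 0, 0, 0, -0.1, 0.009, 0, 0, 0, -0.1, 0.01, 0, 0, 0, -0.1, 0.009, 0, 0, 0, -0.1, 0.009, 0, 0, 0, -0.1, 0.01, 0, 0, 0, 0, 0, 0, 0, 0, 0, 0, 0, 0, 0, 0, 0, 0, 0])

```text
clock: 27.8
position: [0.6593, 0.0611, 0.1164]
ee_rot: [0.003, 0.047, 0.999, 0.0]
contact_force: [4.9, -0.5, 1.4]
width: -0.0
```

Emit:
carry_out(moves=[0, -0.1, 0.009, 0, 0, 0, -0.1, 0.009, 0, 0, 0, -0.1, 0.01, 0, 0, 0, -0.1, 0.009, 0, 0, 0, -0.1, 0.01, 0, 0, 0, -0.1, 0.009, 0, 0, 0, -0.1, 0.009, 0, 0, 0, -0.1, 0.01, 0, 0, 0, 0, 0, 0, 0, 0, 0, 0, 0, 0])

```text
clock: 28.8
position: [0.6524, 0.0618, 0.1176]
ee_rot: [0.005, 0.047, 0.999, 0.0]
contact_force: [5.9, 0.5, 5.8]
width: 0.0002
```

Emit:
carry_out(moves=[0, -0.1, 0.009, 0.1, 0, 0, -0.15, 0.014, 0.1, 0, 0, -0.15, 0.014, 0.05, 0, 0, -0.15, 0.014, 0.05, 0, 0, -0.15, 0.014, 0.05, 0, 0, -0.15, 0.014, 0.05, 0, 0, -0.15, 0.014, 0.03, 0, 0, -0.15, 0.014, 0.03, 0, 0, -0.15, 0.014, 0.03, 0, 0, -0.1, 0.01, 0.02, 0])

```text
clock: 29.8
position: [0.6349, 0.0634, 0.1205]
ee_rot: [0.001, 0.047, 0.999, 0.0]
contact_force: [5.3, -0.3, 4.1]
width: -0.0001
```

Emit:
carry_out(moves=[0, -0.2, 0.019, 0.03, 0, 0, -0.2, 0.019, 0.03, 0, 0, -0.2, 0.019, 0.03, 0, 0, -0.2, 0.019, 0.02, 0, 0, -0.2, 0.019, 0.02, 0, 0, -0.2, 0.018, 0.02, 0, 0, -0.2, 0.019, 0, 0, 0, -0.2, 0.019, 0, 0, 0, -0.2, 0.019, 0, 0, 0, -0.2, 0.019, 0, 0])

```text
clock: 30.8
position: [0.6139, 0.0653, 0.1208]
ee_rot: [-0.001, 0.047, 0.999, 0.0]
contact_force: [3.9, 0.1, -3.4]
width: -0.0001
```

Emit:
carry_out(moves=[0, -0.25, 0.023, -0.02, 0, 0, -0.25, 0.024, -0.02, 0, 0, -0.25, 0.023, -0.03, 0, 0, -0.25, 0.024, -0.04, 0, 0, -0.25, 0.023, -0.05, 0, 0, -0.25, 0.024, -0.06, 0, 0, -0.25, 0.023, -0.07, 0, 0, -0.25, 0.024, -0.08, 0, 0, -0.25, 0.023, -0.09, 0, 0, -0.25, 0.024, -0.1, 0])

```text
clock: 31.8
position: [0.589, 0.0677, 0.116]
ee_rot: [-0.0, 0.047, 0.999, 0.0]
contact_force: [0.8, -0.5, 2.3]
width: 0.0
```

Emit:
carry_out(moves=[0, -0.3, 0.028, -0.12, 0, 0, -0.3, 0.028, -0.13, 0, 0, -0.3, 0.028, -0.14, 0, 0, -0.3, 0.029, -0.15, 0, 0, -0.3, 0.028, -0.17, 0, 0, -0.3, 0.028, -0.18, 0, 0, -0.3, 0.028, -0.2, 0, 0, -0.3, 0.028, -0.21, 0, 0, -0.3, 0.028, -0.22, 0, 0, -0.3, 0.028, -0.23, 0])

```text
clock: 32.8
position: [0.5591, 0.0705, 0.098]
ee_rot: [-0.0, 0.047, 0.999, 0.0]
contact_force: [-0.4, 0.6, -0.2]
width: -0.0001
```

```bash
python3 - <<'E'
from h import *
st=manip.get_state();print(st['position'],st['contact_force'].round(1))
save('side','s11');S=cv2.imread('pics/s11.png')
cv2.imwrite('pics/c11.png',cv2.resize(S[70:240,200:380],None,fx=3,fy=3,interpolation=2))
E
```

```text
[0.55905927 0.07047945 0.09795927] [-0.4  0.6 -0.2]
```

View pics/c11.png

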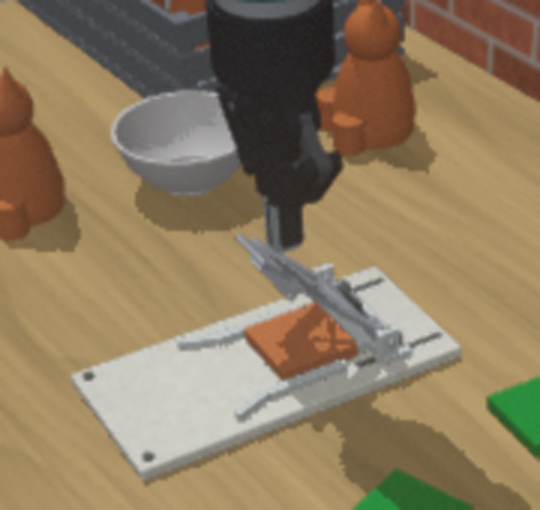

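The flap has left the finger and is past the snap point, caught while closing with the force at 0. Withdrawing upward and checking.

Emit:
carry_out(moves=[0, 0, 0, 0, 0, 0, 0, 0, 0, 0, 0, 0, 0, 0, 0, 0, 0, 0, 0, 0, 0, 0, 0, 2, 0, 0, 0, 0, 3, 0, 0, 0, 0, 4, 0, 0, -2, -4, 2, 0, 0, -2, -4, 1, 0, 0, -2, -4, 0, 0])

```text
clock: 33.85
position: [0.5002, -0.0508, 0.2205]
ee_rot: [0.002, 0.046, 0.999, -0.001]
contact_force: [0.3, -0.2, -0.2]
width: 0.0003
```

Emit:
carry_out(moves=[0, -2, -4, 0, 0, 0, -2, -4, 0, 0, 0, -2, -4, 0, 0, 0, -2, -4, 0, 0, 0, 0, 0, 0, 0, 0, 0, 0, 0, 0, 0, 0, 0, 0, 0, 0, 0, 0, 0, 0, 0, 0, 0, 0, 0, 0, 0, 0, 0, 0])

```text
clock: 34.85
position: [0.4199, -0.2087, 0.2183]
ee_rot: [-0.0, 0.046, 0.999, 0.0]
contact_force: [-0.1, -0.4, 0.5]
width: 0.0003
```

```bash
python3 m8.py t12; python3 - <<'E'
from h import *
st=manip.get_state();print(st['clock'],st['position'],st['contact_force'].round(1))
save('side','s12');S=cv2.imread('pics/s12.png');T=cv2.imread('pics/t12.png')
o=np.zeros((510,800,3),np.uint8);o[:,:480]=cv2.resize(S[90:260,215:375],None,fx=3,fy=3,interpolation=2);b=cv2.resize(T[140:300,165:265],None,fx=3.1,fy=3.1,interpolation=2);o[:b.shape[0],485:795]=b;cv2.imwrite('pics/c12.png',o)
hsv=cv2.cvtColor(T,cv2.COLOR_BGR2HSV);m=((hsv[...,0]<11)&(hsv[...,1]>150)&(hsv[...,2]>90)).astype(np.uint8)
for c in cv2.findContours(m,0,1)[0]:
    (u,v),r=cv2.minEnclosingCircle(c)
    if cv2.contourArea(c)>200 and 330<u<480 and 150<v<320:print(u,v,r)
E
```

```text
tcp local [-0.09156669 -0.2913078 ] [-0.1 -0.4  0.5]
230 x 0.010419946425663476 0.04830003336133442 y -0.017675604558388996 0.022830784870428604
34.9 [ 0.41986955 -0.2088422   0.21829659] [-0.4  0.   0.8]
357.5 265.5 12.747649192810059
```

View pics/c12.png

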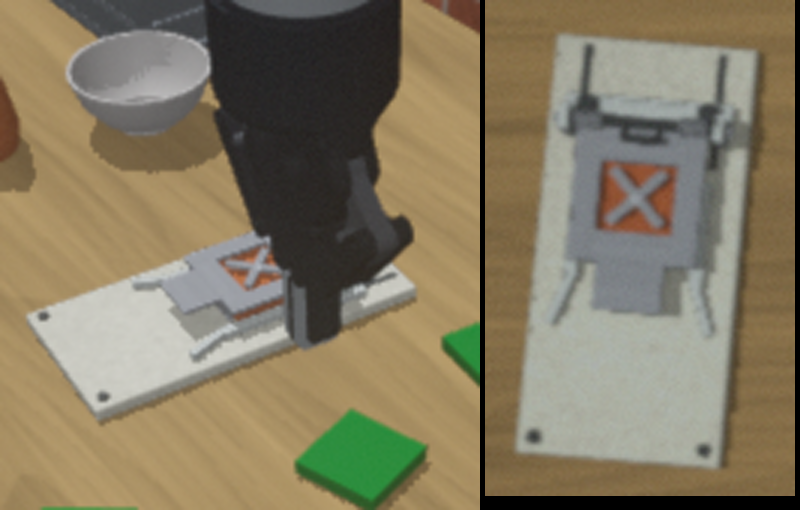

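The final view shows the flap lying over the tile, with the stencil X centred on terracotta. I check its level by triangulating the tab corners from the two views.

```bash
python3 - <<'E'
from h import *
a=np.radians(-5.4);R=np.array([[np.cos(a),-np.sin(a)],[np.sin(a),np.cos(a)]])
for tu,su in(((199.8,239.4),(269.3,184.3)),((222.1,241.6),(276.7,194))):
    p=tri(ray('top',*tu),ray('side',*su));print('tab',((p[:2]-[.5374,.0704])@R).round(4),p[2].round(4))
    for z in(.024,.029,.042): print(z,((onz('top',*tu,z)[:2]-[.5374,.0704])@R).round(4),((onz('side',*su,z)[:2]-[.5374,.0704])@R).round(4))
E
```

```text
tab [-0.0362  0.0187] 0.0282
0.024 [-0.0377  0.0204] [-0.0323  0.0231]
0.029 [-0.038   0.0193] [-0.0349  0.0169]
0.042 [-0.0386  0.0166] [-0.0415  0.0008]
tab [-0.0378 -0.0212] 0.0301
0.024 [-0.0383 -0.0198] [-0.034  -0.0144]
0.029 [-0.0386 -0.0207] [-0.0365 -0.0203]
0.042 [-0.0392 -0.0229] [-0.0431 -0.0356]
```

```bash
python3 -c "
from rig import manip
print(manip.sign_off())"
```

```text
the job is handed in; nothing more can be done
None
```

I laid the tile in the jig, slid it home against the stop and tipped the flap shut. I handed the job in at about 35 s of the 72 s allowed.

**Tile:** I gripped it square, laid it on the apron 1.2 mm off the centre line, and pushed it with closed fingers. It met the stop at about +57 mm on the jig's x axis, roughly 12 mm behind the mid setting, and I seated it with about 8 N. The pictures taken before the flap closed showed it straight and square against the stop.

**Flap:** The contact force readings while tipping it reached about 8 N. These were only read at the end of each move, so a brief higher peak would not have shown. It left the finger past the snap point and sprang shut.

**Last checks:**
- The triangulated tab corners are 28 and 30 mm above the table, which fits a level, shut flap over a tile that is home.
- The arm was clear, 0.22 m up, with no force on it beyond sensor noise.

**Failed or disagreeing checks:**
- The side, top and wrist views placed the jig up to 5 mm apart across the channel. I relied on the wrist view of the tile and jig together, and the fit confirmed it.
- The final automatic check of the bystanders did not work. The arm partly hid the disc (found at (357,265), was (361,271)) and the stand was not detected. I never pushed near either one, and both were in place in the wrist picture taken just after the tile was lifted.

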